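# Pack the sandal maker's bench caddy

### The job

Pack the wooden caddy for the next pair of sandals: stand the red-lidded glue tin, the white heel block, the yellow-capped rivet jar and the green beater upright in it, each in the middle of the pad of its own colour. The blue-lidded tin and the black heel block do not belong to this job: leave them standing where they are.

Things in the scene. Friction and masses are not known exactly. Their poses are not given: they have to be found in the camera images.
- red_tin: Red-lidded glue tin: closed upright cylindrical tin, bare steel with a red lid and a red band; 56 mm diameter, 78 mm high (straight body to 70 mm, then the lid, 52 mm diameter); about 0.22 kg. Origin: centre of the underside; z up. Goes on the red pad.
- white_heel: White heel: white plastic shoe heel block standing upright, D-shaped seen from above: 60 mm long along its x (flat end at -x, round end at +x), 46 mm wide along its y with straight parallel sides from x = -30 to +7 mm, 55 mm high; about 0.09 kg. Origin: centre of its 60 x 46 mm underside; z up. Goes on the white pad.
- rivet_jar: Rivet jar: closed upright cylindrical jar, grey with a yellow screw cap; 50 mm diameter throughout (cap too), 80 mm high; about 0.16 kg. Origin: centre of the underside; z up. Goes on the yellow pad.
- beater: Sole beater: solid green round hand tool standing on its wide foot, 85 mm high. Foot 56 mm diameter up to 22 mm, then a cone narrowing to a straight handle of 30 mm diameter from 46 to 82 mm height; about 0.28 kg. Origin: centre of the underside; z up. Goes on the green pad.
- blue_tin: Look-alike, to be left alone: closed upright cylindrical tin, bare steel with a blue lid and a blue band; 56 mm diameter, 78 mm high (straight body to 70 mm, then the lid, 52 mm diameter); about 0.22 kg. Origin: centre of the underside; z up. 
- black_heel: Look-alike, to be left alone: black plastic shoe heel block standing upright, D-shaped seen from above: 60 mm long along its x (flat end at -x, round end at +x), 46 mm wide along its y with straight parallel sides from x = -30 to +7 mm, 55 mm high; about 0.09 kg. Origin: centre of its 60 x 46 mm underside; z up.
- red_pad: Red pad. Fixed square pad, 84 x 84 x 2 mm, in the middle of one compartment (which one changes) of a fixed dark wooden caddy. Origin: centre of its underside, 6 mm above the bench (its top is at 8 mm); x, y parallel to the walls, z up. Caddy: 218 x 218 mm outside, 2 x 2 compartments, each 100 x 100 mm inside; walls 6 mm thick.
- white_pad: White pad. Fixed square pad, 84 x 84 x 2 mm, in the middle of one compartment (which one changes) of a fixed dark wooden caddy. Origin: centre of its underside, 6 mm above the bench (its top is at 8 mm); x, y parallel to the walls, z up. Neighbouring pad centres are 106 mm apart.
- yellow_pad: Yellow pad. Fixed square pad, 84 x 84 x 2 mm, in the middle of one compartment (which one changes) of a fixed dark wooden caddy. Origin: centre of its underside, 6 mm above the bench (its top is at 8 mm); x, y parallel to the walls, z up. The caddy's outer walls end 30 mm above the bench, the dividers 26 mm.
- green_pad: Green pad. Fixed square pad, 84 x 84 x 2 mm, in the middle of one compartment (which one changes) of a fixed dark wooden caddy. Origin: centre of its underside, 6 mm above the bench (its top is at 8 mm); x, y parallel to the walls, z up. The loose things start upright on the bench, to the robot's right of the caddy.
Mind the look-alikes: they are no part of the job. Several things have the shape of the rivet_jar; the one meant has the colours described above. What is shaped like the red_tin but pink is not meant.

How it is judged:
At the end, for the whole second after the job is handed in: Red tin on the red pad, white heel on the white pad, rivet jar on the yellow pad, beater on the green pad: each within 15 mm of its pad's centre, resting on the pad, upright within 0.12 rad, released and at rest; the blue tin and the black heel are upright and within 15 mm of where they started (horizontal distance between red_tin and red_pad below 0.015 m and z of red_tin in the frame of red_pad between -0.003 and 0.007 m and angle between each of red_tin, white_heel, rivet_jar, beater, blue_tin, black_heel's own z axis and vertical below 0.12 rad and linear speed of each of red_tin, white_heel, rivet_jar, beater below 0.02 m/s and horizontal distance between white_heel and white_pad below 0.015 m and z of white_heel in the frame of white_pad between -0.003 and 0.007 m and horizontal distance between rivet_jar and yellow_pad below 0.015 m and z of rivet_jar in the frame of yellow_pad between -0.003 and 0.007 m and horizontal distance between beater and green_pad below 0.015 m and z of beater in the frame of green_pad between -0.003 and 0.007 m and distance of each of blue_tin, black_heel from where it was at the start of the episode below 0.015 m); the robot touches nothing.
It fails at once if the blue-lidded tin is moved more than 30 mm or knocked over (distance of blue_tin from where it was at the start of the episode above 0.03 m or angle between blue_tin's own z axis and vertical above 0.5 rad).
It fails at once if the black heel block is moved more than 30 mm or knocked over (distance of black_heel from where it was at the start of the episode above 0.03 m or angle between black_heel's own z axis and vertical above 0.5 rad).
It also fails if it takes over 112 s, if anything falls off the work surface, if the arm or the gripper's body presses on something with over 40 N, if the wrist force passes 120 N, or if a joint passes its speed limit or range.

### The arm

A 7-joint arm with a two-finger parallel gripper is mounted at the origin on the work surface. World frame = base frame: x ahead of the robot, y to its left, z up, the work surface at z = 0. Lengths are in m, angles in rad, forces in N, time in s.
With the tool pointing down it reaches from about 0.35 to 0.9 m from the base axis. Payload 8.1 kg.
Tool frame: the origin (TCP) lies on the centre line of the jaws, within the pads' length; the fingertips stand 19 mm ahead of it and the grasp point (between the pads) is the TCP; z points along the fingers, y is the line along which they close (so a half turn about z gives the same grasp; the last joint's range is limited). The gripper opens to 85 mm and grips with 20 to 120 N. Pads are 22 mm wide; open, the fingers measure 114 mm over their backs; the gripper's body (76 mm by 85 mm) begins 54 mm behind the grasp point. The pads swing forward as they close: fully open they stand 13 mm farther back than shut.
Start: joints at [-1.425, 0.434, 0.025, 1.573, -0.012, 1.134, -0.075], TCP at [0.154, 0.606, 0.25] pointing down, gripper open.
Joint ranges: [-2.62, 2.62], [-0.44, 2.09], [-1.27, 1.32], [0.08, 2.57], [-1.32, 4.46], [0.12, 2], [-2.74, 2.74]. Speed limits (rad/s): [2.22, 2.22, 3.01, 3.01, 3.14, 3.14, 3.14].

### API

Orientations are given as a rotation vector (axis times angle).
In Python, from bench import * gives the robot as it stands. The module is installed in compiled form; this text tells all that it offers.
- The arm moves only by the tool carry_out, never from a script. Its arguments are lists of equal length, an entry for each row: "xyz": the shift along the tool's x, y, z in units of 30 mm (1.0 is 30 mm), a list of three; "angular": the turn, a rotation vector about the tool's x, y, z in units of 8 degrees (1.0 is 8 degrees), a list of three; "grip": the finger opening in mm, from 0 to 85.4. A call has exactly 10 rows; each row shifts and turns the commanded pose from where the row before left it, along the tool's axes as they then stand; what a row does not reach is not made up. A row lasts 1/8 s, in which the tool goes at most 62.5 mm and 10.7 degrees, less where a joint would pass 70% of its speed; a pose out of reach is approached as far as the arm can. A call is refused whole if a number of a shift passes 1 or a number of a turn 1, either way. A call with a gripper value outside its range is refused whole. The fingers move at their own pace and stop on an object; the grip force is fixed at half the most. Time passes only in rows, so rows that do not move let the fingers close, or fill a call up. It gives the time, the measured TCP pose, the force, the opening and the grip force at its end, in the units of the state.
- observe(): the state, without advancing time (a new reading comes with each control period).
- get_image(name): name is "side" or "top"; returns a dict with "image" (480x640x3 uint8, blue, green, red), "vfov" (degrees; the focal length in pixels is half the picture's height over the tangent of half this angle, whatever the lens; pixels are square), "cx", "cy" (the principal point, pixels), "dist" ([k1, k2, p1, p2, k3] as OpenCV has them; the pictures are not rectified), "extrinsics" (4x4, takes a point from world to camera coordinates). Camera axes: x right, y down, z forward; pixel columns grow to the right and rows downward; lengths in m; the calibration is good to about 2 mm. A picture is of the moment at which its call begins. There is no depth.
- sign_off(): hands the job in; it is judged then, once.
The state is a dict: "t": time; "qpos": joint angles; "qvel": joint speeds; "joint_efforts": joint torques, N m; "eef_pos": TCP position; "tool_rot": TCP orientation; "force": force on the tool from outside, world axes, zero at the start; "moment": the same for the moment, N m; "gripper_width": opening from 0.0 (shut) to 1.0 (fully open); "grip_force": force on a finger pad.
Only numpy, scipy, OpenCV 4.12 (cv2) and the standard library are available. Lean on these libraries where they do the work, as an engineer would, in place of code of your own. Each camera call takes 0.05 s, during which the arm holds its last target. There are 200 camera calls.

## Working session

There is one attempt and no reset: what is moved stays moved. The work goes in short steps, Python scripts to look and compute and a tool call to move; the robot and the scene stay as the last step left them, time stands still between calls to the robot, and variables do not carry over. Pictures are saved under pics/ and viewed, at most 14 in all, crops included, and the job is handed in when it is done.

Besides the shell and the picture viewer there is one more tool, called after ">>>" as name(argument=value, ...), one argument or row to a line, values as JSON. carry_out: Moves the arm, as the interface text tells. Its arguments: {"type":"object","properties":{"xyz":{"type":"array"},"angular":{"type":"array"},"grip":{"type":"array"}},"required":["xyz","angular","grip"]}

```bash
mkdir -p pics; python3 - <<'E'
from bench import *
import cv2,numpy as np
s=observe();print(s['t'],s['eef_pos'],s['tool_rot'],s['gripper_width'])
for n in('top','side'):
    d=get_image(n);cv2.imwrite(f'pics/{n}0.png',d['image'])
    print(n,d['vfov'],d['cx'],d['cy'],d['dist'],np.round(d['extrinsics'],3).tolist())
E
```

```text
0.0 [0.15383767 0.60525033 0.2494904 ] [-3.89920346e-01 -3.11723782e+00  2.62585447e-03] 0.9968043236638764
top 48.63329875091022 322.6803818057538 244.15566730042985 [0.0475077 0.        0.        0.        0.       ] [[-0.006, -1.0, -0.006, -0.045], [-0.992, 0.006, -0.127, 0.519], [0.127, 0.005, -0.992, 1.026], [0.0, 0.0, 0.0, 1.0]]
side 45.558866284781466 322.63509842252023 243.15313457783364 [0.00079257 0.         0.         0.         0.        ] [[0.958, -0.287, 0.011, -0.539], [-0.216, -0.748, -0.628, 0.076], [0.188, 0.599, -0.778, 1.134], [0.0, 0.0, 0.0, 1.0]]
```

View pics/top0.png

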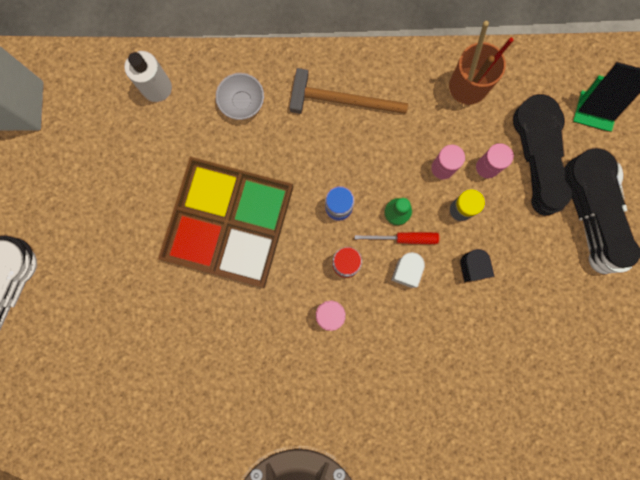

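View pics/side0.png

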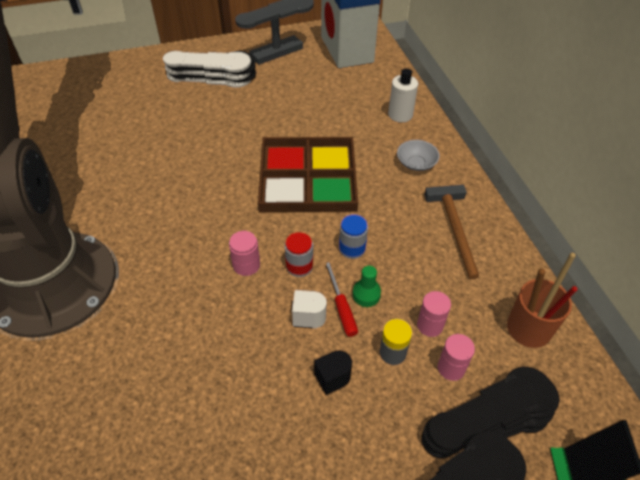

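```bash
cat > h.py <<'E'
import cv2,numpy as np
from bench import *
def cam(d):
    f=240/np.tan(np.radians(d['vfov']/2));return np.array([[f,0,d['cx']],[0,f,d['cy']],[0,0,1]]),np.array(d['dist'],float),np.array(d['extrinsics'])
def onplane(d,px,z):
    K,D,E=cam(d);u=cv2.undistortPoints(np.array(px,float).reshape(-1,1,2),K,D).reshape(-1,2)
    r=np.c_[u,np.ones(len(u))]@E[:3,:3];c=-E[:3,:3].T@E[:3,3]
    return c+r*((z-c[2])/r[:,2])[:,None]
def proj(d,P):
    K,D,E=cam(d);return cv2.projectPoints(np.array(P,float).reshape(-1,1,3),cv2.Rodrigues(E[:3,:3])[0],E[:3,3],K,D)[0].reshape(-1,2)
RNG={'red':((0,170,110),(6,255,255)),'yellow':((24,170,120),(34,255,255)),'blue':((105,150,100),(125,255,255)),'green':((55,120,50),(80,255,255)),'white':((0,0,165),(180,60,255)),'black':((0,0,0),(180,255,38))}
def blobs(d,c,box=None,amin=25):
    hsv=cv2.cvtColor(d['image'],cv2.COLOR_BGR2HSV);m=cv2.inRange(hsv,RNG[c][0],RNG[c][1])
    if box: k=np.zeros_like(m);k[box[1]:box[3],box[0]:box[2]]=1;m=m*k
    cs,_=cv2.findContours(m,cv2.RETR_EXTERNAL,cv2.CHAIN_APPROX_NONE)
    return sorted([c for c in cs if cv2.contourArea(c)>amin],key=cv2.contourArea)[::-1]
E
python3 - <<'E'
from h import *
d=get_image('top');s=get_image('side')
box=(310,140,520,300)
a=cv2.resize(d['image'][140:300,300:510],None,fx=2.5,fy=2.5,interpolation=2)
b=cv2.resize(s['image'][200:400,220:490],None,fx=1.5,fy=1.5,interpolation=2)
cv2.imwrite('pics/crop.png',a); cv2.imwrite('pics/crops.png',b)
for c,z in(('red',.078),('yellow',.08),('blue',.078),('green',.085),('white',.055),('black',.055)):
    for n,dd,bx in(('top',d,box),('side',s,(220,205,420,400))):
        for k in blobs(dd,c,bx)[:3]:
            (x,y),(w,h),an=cv2.fitEllipse(k);print(c,n,round(x,1),round(y,1),round(w),round(h),int(cv2.contourArea(k)),onplane(dd,(x,y),z)[0].round(4)[:2])
for c in('red','yellow','green','white'):
    for k in blobs(d,c,(155,150,300,290),500)[:1]:
        r=cv2.minAreaRect(k);P=onplane(d,cv2.boxPoints(r),.008);e=P[1]-P[0]
        print('pad',c,np.round(r[0]),onplane(d,r[0],.008)[0].round(4)[:2],np.linalg.norm(np.diff(P,axis=0),axis=1).round(3),np.degrees(np.arctan2(e[1],e[0])).round(1)%90)
    for k in blobs(s,c,(255,135,360,212),200)[:1]:
        M=cv2.moments(k);print('  side',onplane(s,(M['m10']/M['m00'],M['m01']/M['m00']),.008)[0].round(4)[:2])
E
```

```text
red top 346.9 260.4 24 25 481 [ 0.481  -0.0946]
red top 418.0 237.8 11 51 401 [ 0.5235 -0.2305]
red side 346.3 316.2 12 51 452 [ 0.5195 -0.2845]
red side 298.3 242.5 21 25 400 [ 0.4822 -0.1011]
red side 301.8 267.8 10 20 110 [ 0.4727 -0.1616]
yellow top 470.8 202.1 26 27 534 [ 0.5914 -0.3323]
yellow side 397.0 333.9 27 30 625 [ 0.5915 -0.3435]
blue top 339.2 199.7 23 24 441 [ 0.5985 -0.0812]
blue side 353.7 225.0 19 24 345 [ 0.5993 -0.0885]
blue side 353.9 250.2 10 21 117 [ 0.5795 -0.1489]
green top 398.3 210.8 24 26 496 [ 0.5747 -0.1933]
green side 366.8 288.1 25 40 712 [ 0.5718 -0.243 ]
white top 410.1 269.1 27 34 675 [ 0.4656 -0.2175]
white side 308.1 301.9 23 35 612 [ 0.4672 -0.2228]
black top 465.0 267.6 7 31 126 [ 0.4681 -0.3231]
black side 332.5 370.9 35 40 1068 [ 0.4694 -0.3667]
pad red [195. 240.] [0.5307 0.2118] [0.085 0.086 0.085] 75.8
  side [0.5332 0.2126]
pad yellow [210. 191.] [0.6327 0.1834] [0.088 0.087 0.088] 74.9
  side [0.6349 0.1838]
pad green [259. 205.] [0.6041 0.0813] [0.083 0.084 0.083] 75.7
  side [0.6068 0.082 ]
pad white [245. 254.] [0.5025 0.1097] [0.087 0.086 0.087] 75.1
  side [0.5043 0.1107]
```

View pics/crop.png

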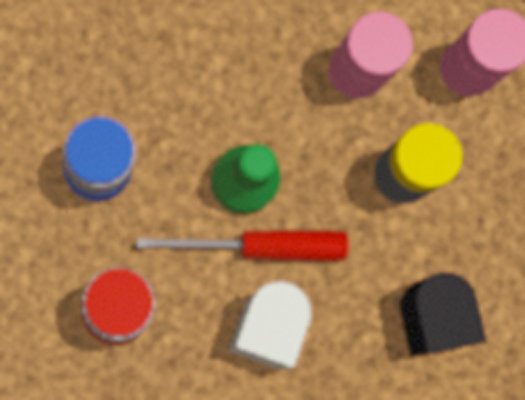

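View pics/crops.png

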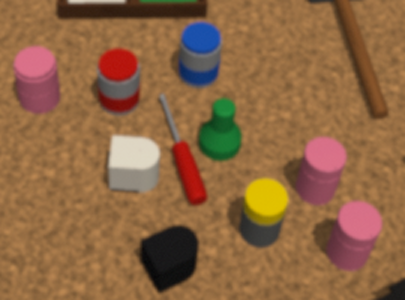

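The top crop shows the red lid at (347,261), yellow cap (471,202), beater knob (403,205) and white heel (410,269). These could be mistaken for the targets:
- pink cylinders at (449,160), (496,160) and (330,316)
- blue tin (340,200)
- red screwdriver (418,238)
- black heel (477,265)

I choose by lid or cap colour, and the crop confirms the choice.

```bash
cat >> h.py <<'E'
from scipy.spatial.transform import Rotation as Ro
def to(*t):
    s=observe();R=Ro.from_rotvec(s['tool_rot']).as_matrix();p=s['eef_pos']
    for q in t:
        print('to',q,'units',((R.T@(np.array(q)-p))/.03).round(2));p=np.array(q)
    x=R[:,2];print('t',round(s['t'],2),'pos',np.round(s['eef_pos'],4),'z',x.round(3),'yaw y',np.degrees(np.arctan2(R[1,1],R[0,1])).round(1),'w',round(s['gripper_width'],3),'gf',np.round(s['grip_force'],1),'F',np.round(s['force'],1))
E
python3 - <<'E'
from h import *
d=get_image('top');s=get_image('side')
hsv=cv2.cvtColor(d['image'],cv2.COLOR_BGR2HSV)
k=blobs(d,'white',(380,240,440,300))[0];r=cv2.minAreaRect(k);P=onplane(d,cv2.boxPoints(r),.055)
print('heel',r,P.mean(0).round(4),[(np.linalg.norm(e).round(4),np.degrees(np.arctan2(e[1],e[0])).round(1)) for e in np.diff(P,axis=0)])
for dd,bx in((d,(380,190,420,230)),(s,(345,260,390,310))):
    g=blobs(dd,'green',bx)[0][:,0,:]; print('green ext',g.min(0),g.max(0))
    hs=cv2.cvtColor(dd['image'],cv2.COLOR_BGR2HSV)[bx[1]:bx[3],bx[0]:bx[2]]
    m=cv2.inRange(hs,(55,120,95),(80,255,255));c=max(cv2.findContours(m,0,1)[0],key=cv2.contourArea);q=cv2.minEnclosingCircle(c);p=np.array(q[0])+bx[:2]
    print(p,q[1],onplane(dd,p,.085)[0])
for nm,P in (('beater',(.575,-.193)),):
    pass
print(onplane(d,(398.4,212.5),.015))
to((.48,-.096,.16))
E
```

```text
heel ((410.72259521484375, 267.76275634765625), (25.118114471435547, 31.35492706298828), 19.98310661315918) [ 0.4683 -0.2187  0.055 ] [(np.float64(0.0613), np.float64(-21.1)), (np.float64(0.0483), np.float64(-110.7)), (np.float64(0.0611), np.float64(158.6))]
green ext [386 198] [411 224]
[399.15469551 210.37569046] 13.290498733520508 [ 0.57549626 -0.19486537  0.085     ]
green ext [353 266] [379 305]
[367.375 291.5  ] 12.465678215026855 [ 0.57036649 -0.2501804   0.085     ]
[[ 0.58455053 -0.20311077  0.015     ]]
to (0.48, -0.096, 0.16) units [-16.29 -19.99   3.01]
t 0.3 pos [0.1539 0.6056 0.2501] z [-0. -0. -1.] yaw y 75.7 w 0.998 gf 0.0 F [-0.4  0.5  0.1]
```

>>> carry_out(
  xyz=[
    [-0.8, -1, 0.1],
    [-0.8, -1, 0.1],
    [-0.8, -1, 0.1],
    [-0.8, -1, 0.1],
    [-0.8, -1, 0.1],
    [-0.8, -1, 0.1],
    [-0.8, -1, 0.1],
    [-0.8, -1, 0.1],
    [-0.8, -1, 0.1],
    [-0.8, -1, 0.1],
  ],
  angular=[
    [0, 0, 0],
    [0, 0, 0],
    [0, 0, 0],
    [0, 0, 0],
    [0, 0, 0],
    [0, 0, 0],
    [0, 0, 0],
    [0, 0, 0],
    [0, 0, 0],
    [0, 0, 0],
  ],
  grip=[85, 85, 85, 85, 85, 85, 85, 85, 85, 85],
)

```text
t: 1.55
eef_pos: [0.3131, 0.2547, 0.2204]
tool_rot: [0.39, 3.117, 0.001]
force: [0.5, -0.2, 0.4]
gripper_width: 0.998
grip_force: 0.0
```

>>> carry_out(
  xyz=[
    [-0.8, -1, 0.1],
    [-0.8, -1, 0.1],
    [-0.8, -1, 0.1],
    [-0.8, -1, 0.1],
    [-0.8, -1, 0.1],
    [-0.8, -1, 0.1],
    [-0.8, -1, 0.1],
    [-0.8, -1, 0.1],
    [-0.8, -1, 0.1],
    [-0.8, -1, 0.1],
  ],
  angular=[
    [0, 0, 0],
    [0, 0, 0],
    [0, 0, 0],
    [0, 0, 0],
    [0, 0, 0],
    [0, 0, 0],
    [0, 0, 0],
    [0, 0, 0],
    [0, 0, 0],
    [0, 0, 0],
  ],
  grip=[85, 85, 85, 85, 85, 85, 85, 85, 85, 85],
)

```text
t: 2.8
eef_pos: [0.4719, -0.0951, 0.1903]
tool_rot: [0.389, 3.117, 0.0]
force: [0.2, 0.5, 0.0]
gripper_width: 0.997
grip_force: 0.0
```

```bash
python3 - <<'E'
from h import *
to((.48,-.0955,.14),(.48,-.0955,.046))
E
```

```text
to (0.48, -0.0955, 0.14) units [-0.26  0.05  1.68]
to (0.48, -0.0955, 0.046) units [ 0.   -0.    3.13]
t 2.8 pos [ 0.4719 -0.0951  0.1903] z [ 0.001  0.    -1.   ] yaw y 75.8 w 0.997 gf 0.0 F [0.2 0.5 0. ]
```

>>> carry_out(
  xyz=[
    [-0.26, 0.05, 0.8],
    [0, 0, 0.8],
    [0, 0, 0.8],
    [0, 0, 0.8],
    [0, 0, 0.8],
    [0, 0, 0.8],
    [0, 0, 0],
    [0, 0, 0],
    [0, 0, 0],
    [0, 0, 0],
  ],
  angular=[
    [0, 0, 0],
    [0, 0, 0],
    [0, 0, 0],
    [0, 0, 0],
    [0, 0, 0],
    [0, 0, 0],
    [0, 0, 0],
    [0, 0, 0],
    [0, 0, 0],
    [0, 0, 0],
  ],
  grip=[85, 85, 85, 85, 85, 85, 85, 40, 40, 40],
)

```text
t: 4.05
eef_pos: [0.48, -0.0947, 0.0476]
tool_rot: [0.39, 3.115, 0.0]
force: [-1.6, 0.0, 6.1]
gripper_width: 0.647
grip_force: 62.5
```

>>> carry_out(
  xyz=[
    [0, 0, 0],
    [0, 0, 0],
    [0, 0, -0.5],
    [0, 0, -1],
    [0, 0, -1],
    [0, 0, -1],
    [0, 0, 0],
    [0, 0, 0],
    [0, 0, 0],
    [0, 0, 0],
  ],
  angular=[
    [0, 0, 0],
    [0, 0, 0],
    [0, 0, 0],
    [0, 0, 0],
    [0, 0, 0],
    [0, 0, 0],
    [0, 0, 0],
    [0, 0, 0],
    [0, 0, 0],
    [0, 0, 0],
  ],
  grip=[40, 40, 40, 40, 40, 40, 40, 40, 40, 40],
)

```text
t: 5.3
eef_pos: [0.4788, -0.0945, 0.1506]
tool_rot: [-0.39, -3.116, 0.0]
force: [0.1, 0.7, -2.4]
gripper_width: 0.644
grip_force: 63.9
```

```bash
python3 - <<'E'
from h import *
to((.532,.212,.155),(.532,.212,.055))
d=get_image('side');cv2.imwrite('pics/s1.png',d['image'])
E
```

```text
to (0.532, 0.212, 0.155) units [ 0.8  10.34 -0.15]
to (0.532, 0.212, 0.055) units [-0.    0.    3.33]
t 5.3 pos [ 0.4788 -0.0945  0.1506] z [-0.002 -0.    -1.   ] yaw y 75.7 w 0.644 gf 63.9 F [ 0.1  0.7 -2.4]
```

View pics/s1.png

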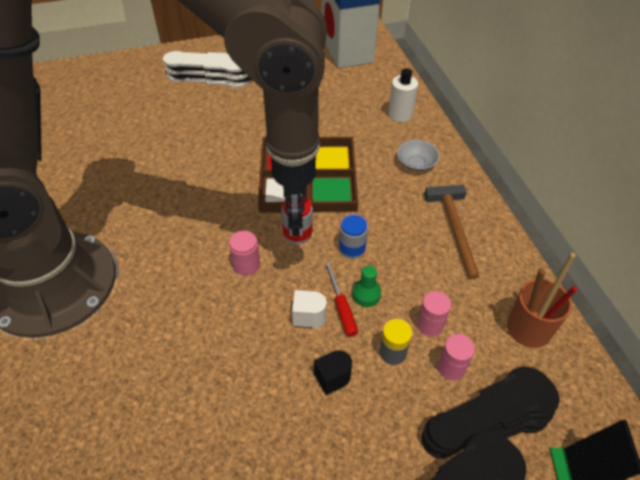

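The tin is in the jaws and off the bench at (298,215), and nothing else has moved.

>>> carry_out(
  xyz=[
    [0.08, 1, 0],
    [0.08, 1, 0],
    [0.08, 1, 0],
    [0.08, 1, 0],
    [0.08, 1, 0],
    [0.08, 1, 0],
    [0.08, 1, 0],
    [0.08, 1, 0],
    [0.08, 1, 0],
    [0.08, 1, 0],
  ],
  angular=[
    [0, 0, 0],
    [0, 0, 0],
    [0, 0, 0],
    [0, 0, 0],
    [0, 0, 0],
    [0, 0, 0],
    [0, 0, 0],
    [0, 0, 0],
    [0, 0, 0],
    [0, 0, 0],
  ],
  grip=[40, 40, 40, 40, 40, 40, 40, 40, 40, 40],
)

```text
t: 6.6
eef_pos: [0.5298, 0.203, 0.1508]
tool_rot: [-0.39, -3.117, 0.001]
force: [-0.3, -0.1, -2.2]
gripper_width: 0.64
grip_force: 64.0
```

>>> carry_out(
  xyz=[
    [0, 0.34, 0],
    [0, 0, 0],
    [0, 0, 0.7],
    [0, 0, 0.7],
    [0, 0, 0.7],
    [0, 0, 0.5],
    [0, 0, 0.3],
    [0, 0, 0],
    [0, 0, 0],
    [0, 0, 0],
  ],
  angular=[
    [0, 0, 0],
    [0, 0, 0],
    [0, 0, 0],
    [0, 0, 0],
    [0, 0, 0],
    [0, 0, 0],
    [0, 0, 0],
    [0, 0, 0],
    [0, 0, 0],
    [0, 0, 0],
  ],
  grip=[40, 40, 40, 40, 40, 40, 40, 40, 40, 40],
)

```text
t: 7.85
eef_pos: [0.5328, 0.2123, 0.0649]
tool_rot: [0.39, 3.116, 0.001]
force: [-0.5, -0.0, -2.3]
gripper_width: 0.642
grip_force: 64.1
```

```bash
python3 - <<'E'
from h import *
to((.532,.212,.056))
E
```

```text
to (0.532, 0.212, 0.056) units [ 0.02 -0.02  0.3 ]
t 7.85 pos [0.5328 0.2123 0.0649] z [ 0.001  0.001 -1.   ] yaw y 75.7 w 0.642 gf 64.1 F [-0.5 -0.  -2.3]
```

>>> carry_out(
  xyz=[
    [0, 0, 0.2],
    [0, 0, 0.08],
    [0, 0, 0],
    [0, 0, 0],
    [0, 0, 0],
    [0, 0, 0],
    [0, 0, -0.5],
    [0, 0, -1],
    [0, 0, -1],
    [0, 0, -1],
  ],
  angular=[
    [0, 0, 0],
    [0, 0, 0],
    [0, 0, 0],
    [0, 0, 0],
    [0, 0, 0],
    [0, 0, 0],
    [0, 0, 0],
    [0, 0, 0],
    [0, 0, 0],
    [0, 0, 0],
  ],
  grip=[40, 40, 40, 72, 72, 72, 72, 72, 72, 72],
)

```text
t: 9.1
eef_pos: [0.5326, 0.212, 0.163]
tool_rot: [0.39, 3.117, 0.001]
force: [0.7, 0.6, -0.7]
gripper_width: 0.842
grip_force: 0.0
```

```bash
python3 - <<'E'
from h import *
to((.466,-.2145,.16),(.466,-.2145,.038))
E
```

```text
to (0.466, -0.2145, 0.16) units [ -1.35 -14.33   0.09]
to (0.466, -0.2145, 0.038) units [ 0.   -0.    4.07]
t 9.1 pos [0.5326 0.212  0.163 ] z [ 0.001  0.    -1.   ] yaw y 75.7 w 0.842 gf 0.0 F [ 0.7  0.6 -0.7]
```

>>> carry_out(
  xyz=[
    [-0.1, -1, 0],
    [-0.1, -1, 0],
    [-0.1, -1, 0],
    [-0.1, -1, 0],
    [-0.1, -1, 0],
    [-0.1, -1, 0],
    [-0.1, -1, 0],
    [-0.1, -1, 0],
    [-0.1, -1, 0],
    [-0.1, -1, 0],
  ],
  angular=[
    [0, 0, 0],
    [0, 0, 0],
    [0, 0, 0],
    [0, 0, 0],
    [0, 0, 0],
    [0, 0, 0],
    [0, 0, 0],
    [0, 0, 0],
    [0, 0, 0],
    [0, 0, 0],
  ],
  grip=[80, 80, 80, 80, 80, 80, 80, 80, 80, 80],
)

```text
t: 10.35
eef_pos: [0.4876, -0.0871, 0.162]
tool_rot: [0.39, 3.116, 0.001]
force: [0.7, 0.7, 0.1]
gripper_width: 0.938
grip_force: 0.0
```

>>> carry_out(
  xyz=[
    [-0.1, -1, 0],
    [-0.1, -1, 0],
    [-0.1, -1, 0],
    [-0.1, -1, 0],
    [0, -0.3, 0],
    [0, 0, 0],
    [0, 0, 0],
    [0, 0, 0],
    [0, 0, 0],
    [0, 0, 0],
  ],
  angular=[
    [0, 0, 0],
    [0, 0, 0],
    [0, 0, 0],
    [0, 0, 0],
    [0, 0, 0],
    [0, 0, 0.7],
    [0, 0, 0],
    [0, 0, 0],
    [0, 0, 0],
    [0, 0, 0],
  ],
  grip=[80, 80, 80, 80, 80, 80, 80, 80, 80, 80],
)

```text
t: 11.6
eef_pos: [0.4675, -0.2139, 0.1609]
tool_rot: [0.54, 3.095, 0.0]
force: [0.9, 1.1, -0.2]
gripper_width: 0.937
grip_force: 0.0
```

```bash
python3 - <<'E'
from h import *
to((.4627,-.2166,.14),(.4627,-.2166,.038))
E
```

```text
to (0.4627, -0.2166, 0.14) units [ 0.12 -0.14  0.7 ]
to (0.4627, -0.2166, 0.038) units [-0.  -0.   3.4]
t 11.6 pos [ 0.4675 -0.2139  0.1609] z [ 0.  0. -1.] yaw y 70.2 w 0.937 gf 0.0 F [ 0.9  1.1 -0.2]
```

>>> carry_out(
  xyz=[
    [0.12, -0.14, 0.5],
    [0, 0, 0.8],
    [0, 0, 0.8],
    [0, 0, 0.8],
    [0, 0, 0.7],
    [0, 0, 0.5],
    [0, 0, 0],
    [0, 0, 0],
    [0, 0, 0],
    [0, 0, 0],
  ],
  angular=[
    [0, 0, 0],
    [0, 0, 0],
    [0, 0, 0],
    [0, 0, 0],
    [0, 0, 0],
    [0, 0, 0],
    [0, 0, 0],
    [0, 0, 0],
    [0, 0, 0],
    [0, 0, 0],
  ],
  grip=[80, 80, 80, 80, 80, 80, 80, 30, 30, 30],
)

```text
t: 12.85
eef_pos: [0.4632, -0.217, 0.0388]
tool_rot: [0.541, 3.093, -0.0]
force: [-1.2, -0.0, 5.6]
gripper_width: 0.527
grip_force: 61.7
```

>>> carry_out(
  xyz=[
    [0, 0, 0],
    [0, 0, 0],
    [0, 0, 0],
    [0, 0, -0.5],
    [0, 0, -1],
    [0, 0, -1],
    [0, 0, -1],
    [0, 0, -0.5],
    [0, 0, 0],
    [0, 0, 0],
  ],
  angular=[
    [0, 0, 0],
    [0, 0, 0],
    [0, 0, 0],
    [0, 0, 0],
    [0, 0, 0],
    [0, 0, 0],
    [0, 0, 0],
    [0, 0, 0],
    [0, 0, 0],
    [0, 0, 0],
  ],
  grip=[30, 30, 30, 30, 30, 30, 30, 30, 30, 30],
)

```text
t: 14.1
eef_pos: [0.4622, -0.2164, 0.1571]
tool_rot: [-0.541, -3.093, -0.0]
force: [-0.4, -0.5, -0.9]
gripper_width: 0.528
grip_force: 61.4
```

```bash
python3 - <<'E'
from h import *
# heel origin = TCP + 6mm along -tool x
s=observe();R=Ro.from_rotvec(s['tool_rot']).as_matrix();print('toolx',R[:,0].round(3))
o=np.array([.5035,.1105,0])+.006*R[:,0]*[1,1,0]
to((o[0],o[1],.15),(o[0],o[1],.048))
d=get_image('top');cv2.imwrite('pics/t2.png',d['image'])
E
```

```text
toolx [-0.941  0.339  0.001]
to (np.float64(0.4978563197108795), np.float64(0.11253686426376101), 0.15) units [ 2.6  10.72  0.24]
to (np.float64(0.4978563197108795), np.float64(0.11253686426376101), 0.048) units [-0.  -0.   3.4]
t 14.1 pos [ 0.4622 -0.2164  0.1571] z [-0.001  0.    -1.   ] yaw y 70.2 w 0.528 gf 61.4 F [-0.4 -0.5 -0.9]
```

View pics/t2.png

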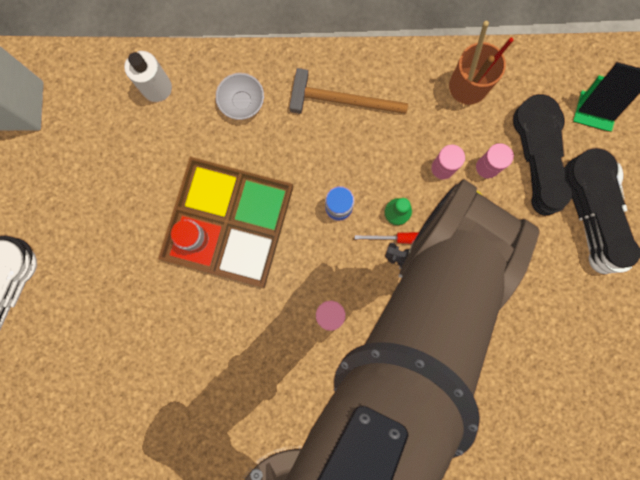

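The red tin stands on the red pad (187,234), the blue tin has not moved, and the heel is gripped at its 46 mm width.

>>> carry_out(
  xyz=[
    [0.24, 1, 0],
    [0.24, 1, 0],
    [0.24, 1, 0],
    [0.24, 1, 0],
    [0.24, 1, 0],
    [0.24, 1, 0],
    [0.24, 1, 0],
    [0.24, 1, 0],
    [0.24, 1, 0],
    [0.24, 1, 0],
  ],
  angular=[
    [0, 0, 0],
    [0, 0, 0],
    [0, 0, 0],
    [0, 0, 0],
    [0, 0, 0],
    [0, 0, 0],
    [0, 0, 0],
    [0, 0, 0],
    [0, 0, 0],
    [0, 0, 0],
  ],
  grip=[30, 30, 30, 30, 30, 30, 30, 30, 30, 30],
)

```text
t: 15.4
eef_pos: [0.4963, 0.0907, 0.1569]
tool_rot: [-0.542, -3.093, 0.002]
force: [-0.1, -0.3, -0.8]
gripper_width: 0.532
grip_force: 61.5
```

>>> carry_out(
  xyz=[
    [0.2, 0.72, 0],
    [0, 0, 0],
    [0, 0, 0.8],
    [0, 0, 0.8],
    [0, 0, 0.8],
    [0, 0, 0.6],
    [0, 0, 0.3],
    [0, 0, 0],
    [0, 0, 0],
    [0, 0, 0],
  ],
  angular=[
    [0, 0, 0],
    [0, 0, 0],
    [0, 0, 0],
    [0, 0, 0],
    [0, 0, 0],
    [0, 0, 0],
    [0, 0, 0],
    [0, 0, 0],
    [0, 0, 0],
    [0, 0, 0],
  ],
  grip=[30, 30, 30, 30, 30, 30, 30, 30, 30, 30],
)

```text
t: 16.65
eef_pos: [0.499, 0.1123, 0.0595]
tool_rot: [0.542, 3.094, 0.001]
force: [0.7, -1.2, -1.0]
gripper_width: 0.534
grip_force: 61.5
```

```bash
python3 - <<'E'
from h import *
to((.4979,.1125,.0475))
E
```

```text
to (0.4979, 0.1125, 0.0475) units [ 0.04 -0.01  0.4 ]
t 16.65 pos [0.499  0.1123 0.0595] z [ 0.001  0.    -1.   ] yaw y 70.1 w 0.534 gf 61.5 F [ 0.7 -1.2 -1. ]
```

>>> carry_out(
  xyz=[
    [0.04, 0, 0.2],
    [0, 0, 0.2],
    [0, 0, 0],
    [0, 0, 0],
    [0, 0, 0],
    [0, 0, 0],
    [0, 0, -0.5],
    [0, 0, -1],
    [0, 0, -1],
    [0, 0, -1],
  ],
  angular=[
    [0, 0, 0],
    [0, 0, 0],
    [0, 0, 0],
    [0, 0, 0],
    [0, 0, 0],
    [0, 0, 0],
    [0, 0, 0],
    [0, 0, 0],
    [0, 0, 0],
    [0, 0, 0],
  ],
  grip=[30, 30, 30, 62, 62, 62, 62, 62, 62, 62],
)

```text
t: 17.9
eef_pos: [0.4974, 0.1125, 0.1539]
tool_rot: [0.542, 3.094, 0.0]
force: [-0.4, 0.9, -0.0]
gripper_width: 0.731
grip_force: 0.0
```

```bash
python3 - <<'E'
from h import *
to((.591,-.332,.165),(.591,-.332,.047))
E
```

```text
to (0.591, -0.332, 0.165) units [ -7.97 -12.87  -0.37]
to (0.591, -0.332, 0.047) units [ 0.   -0.    3.93]
t 17.9 pos [0.4974 0.1125 0.1539] z [ 0.001  0.    -1.   ] yaw y 70.1 w 0.731 gf 0.0 F [-0.4  0.9 -0. ]
```

>>> carry_out(
  xyz=[
    [-0.6, -1, -0.1],
    [-0.6, -1, -0.1],
    [-0.6, -1, -0.1],
    [-0.6, -1, 0],
    [-0.6, -1, 0],
    [-0.6, -1, 0],
    [-0.6, -1, 0],
    [-0.6, -1, 0],
    [-0.6, -1, 0],
    [-0.6, -1, 0],
  ],
  angular=[
    [0, 0, 0],
    [0, 0, 0],
    [0, 0, 0],
    [0, 0, 0],
    [0, 0, 0],
    [0, 0, 0],
    [0, 0, 0],
    [0, 0, 0],
    [0, 0, 0],
    [0, 0, 0],
  ],
  grip=[80, 80, 80, 80, 80, 80, 80, 80, 80, 80],
)

```text
t: 19.15
eef_pos: [0.5649, -0.2318, 0.1621]
tool_rot: [0.542, 3.094, -0.0]
force: [0.0, 0.2, 0.5]
gripper_width: 0.942
grip_force: 0.0
```

>>> carry_out(
  xyz=[
    [-0.7, -1, 0],
    [-0.7, -1, 0],
    [-0.6, -0.87, 0],
    [0, 0, 0],
    [0, 0, 0],
    [0, 0, 0],
    [0, 0, 0],
    [0, 0, 0],
    [0, 0, 0],
    [0, 0, 0],
  ],
  angular=[
    [0, 0, 0],
    [0, 0, 0],
    [0, 0, 0],
    [0, 0, 0],
    [0, 0, 0],
    [0, 0, 0],
    [0, 0, 0],
    [0, 0, 0],
    [0, 0, 0],
    [0, 0, 0],
  ],
  grip=[80, 80, 80, 80, 80, 80, 80, 80, 80, 80],
)

```text
t: 20.4
eef_pos: [0.592, -0.332, 0.1609]
tool_rot: [-0.542, -3.095, -0.0]
force: [0.1, 0.3, -0.4]
gripper_width: 0.932
grip_force: 0.0
```

```bash
python3 - <<'E'
from h import *
to((.591,-.332,.047))
d=get_image('side');cv2.imwrite('pics/s3.png',d['image'])
E
```

```text
to (0.591, -0.332, 0.047) units [ 0.03 -0.01  3.8 ]
t 20.4 pos [ 0.592  -0.332   0.1609] z [-0.  0. -1.] yaw y 70.1 w 0.932 gf 0.0 F [ 0.1  0.3 -0.4]
```

View pics/s3.png

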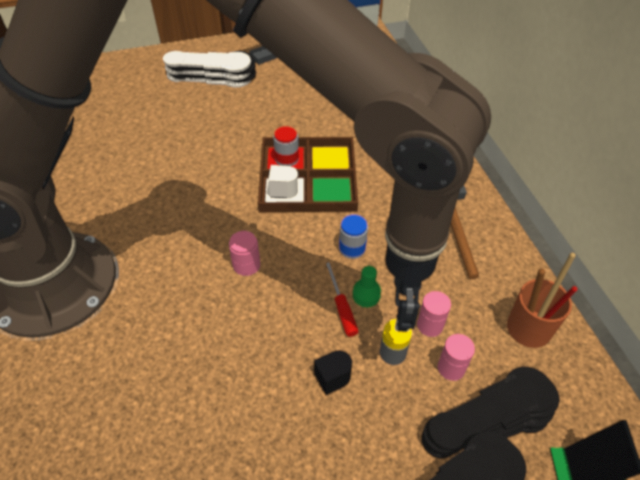

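The red tin (286,145) and white heel (283,183) stand on their pads, and the gripper is above the yellow jar (397,340).

>>> carry_out(
  xyz=[
    [0.03, 0, 0.7],
    [0, 0, 0.8],
    [0, 0, 0.8],
    [0, 0, 0.8],
    [0, 0, 0.7],
    [0, 0, 0],
    [0, 0, 0],
    [0, 0, 0],
    [0, 0, 0],
    [0, 0, 0],
  ],
  angular=[
    [0, 0, 0],
    [0, 0, 0],
    [0, 0, 0],
    [0, 0, 0],
    [0, 0, 0],
    [0, 0, 0],
    [0, 0, 0],
    [0, 0, 0],
    [0, 0, 0],
    [0, 0, 0],
  ],
  grip=[80, 80, 80, 80, 80, 80, 35, 35, 35, 35],
)

```text
t: 21.7
eef_pos: [0.5919, -0.3324, 0.0483]
tool_rot: [0.541, 3.092, -0.001]
force: [-0.3, -1.4, 6.5]
gripper_width: 0.574
grip_force: 62.1
```

>>> carry_out(
  xyz=[
    [0, 0, 0],
    [0, 0, 0],
    [0, 0, -0.5],
    [0, 0, -1],
    [0, 0, -1],
    [0, 0, -1],
    [0, 0, -1],
    [0, 0, 0],
    [0, 0, 0],
    [0, 0, 0],
  ],
  angular=[
    [0, 0, 0],
    [0, 0, 0],
    [0, 0, 0],
    [0, 0, 0],
    [0, 0, 0],
    [0, 0, 0],
    [0, 0, 0],
    [0, 0, 0],
    [0, 0, 0],
    [0, 0, 0],
  ],
  grip=[35, 35, 35, 35, 35, 35, 35, 35, 35, 35],
)

```text
t: 22.95
eef_pos: [0.5905, -0.3311, 0.1806]
tool_rot: [-0.541, -3.092, -0.001]
force: [-0.6, 0.2, -0.8]
gripper_width: 0.569
grip_force: 62.2
```

```bash
python3 - <<'E'
from h import *
to((.6338,.1836,.17),(.6338,.1836,.056))
E
```

```text
to (0.6338, 0.1836, 0.17) units [ 4.47 16.63  0.37]
to (0.6338, 0.1836, 0.056) units [-0.01 -0.    3.8 ]
t 22.95 pos [ 0.5905 -0.3311  0.1806] z [-0.002  0.001 -1.   ] yaw y 70.1 w 0.569 gf 62.2 F [-0.6  0.2 -0.8]
```

>>> carry_out(
  xyz=[
    [0.27, 1, 0],
    [0.27, 1, 0],
    [0.27, 1, 0],
    [0.27, 1, 0],
    [0.27, 1, 0],
    [0.27, 1, 0],
    [0.27, 1, 0],
    [0.27, 1, 0],
    [0.27, 1, 0],
    [0.27, 1, 0],
  ],
  angular=[
    [0, 0, 0],
    [0, 0, 0],
    [0, 0, 0],
    [0, 0, 0],
    [0, 0, 0],
    [0, 0, 0],
    [0, 0, 0],
    [0, 0, 0],
    [0, 0, 0],
    [0, 0, 0],
  ],
  grip=[35, 35, 35, 35, 35, 35, 35, 35, 35, 35],
)

```text
t: 24.2
eef_pos: [0.6163, -0.021, 0.181]
tool_rot: [-0.542, -3.093, 0.001]
force: [0.4, 0.1, -2.1]
gripper_width: 0.574
grip_force: 62.3
```

>>> carry_out(
  xyz=[
    [0.27, 1, 0],
    [0.27, 1, 0],
    [0.27, 1, 0],
    [0.27, 1, 0],
    [0.27, 1, 0],
    [0.27, 1, 0],
    [0.17, 0.63, 0],
    [0, 0, 0],
    [0, 0, 0.5],
    [0, 0, 0.5],
  ],
  angular=[
    [0, 0, 0],
    [0, 0, 0],
    [0, 0, 0],
    [0, 0, 0],
    [0, 0, 0],
    [0, 0, 0],
    [0, 0, 0],
    [0, 0, 0],
    [0, 0, 0],
    [0, 0, 0],
  ],
  grip=[35, 35, 35, 35, 35, 35, 35, 35, 35, 35],
)

```text
t: 25.45
eef_pos: [0.6338, 0.1813, 0.1507]
tool_rot: [-0.545, -3.094, 0.001]
force: [0.5, 0.3, -1.3]
gripper_width: 0.58
grip_force: 62.3
```

```bash
python3 - <<'E'
from h import *
to((.6338,.1836,.057))
E
```

```text
to (0.6338, 0.1836, 0.057) units [0.03 0.07 3.12]
t 25.45 pos [0.6338 0.1813 0.1507] z [-0.    -0.001 -1.   ] yaw y 70.0 w 0.58 gf 62.3 F [ 0.5  0.3 -1.3]
```

>>> carry_out(
  xyz=[
    [0.03, 0.07, 0.7],
    [0, 0, 0.7],
    [0, 0, 0.7],
    [0, 0, 0.5],
    [0, 0, 0.3],
    [0, 0, 0.1],
    [0, 0, 0.1],
    [0, 0, 0.02],
    [0, 0, 0],
    [0, 0, 0],
  ],
  angular=[
    [0, 0, 0],
    [0, 0, 0],
    [0, 0, 0],
    [0, 0, 0],
    [0, 0, 0],
    [0, 0, 0],
    [0, 0, 0],
    [0, 0, 0],
    [0, 0, 0],
    [0, 0, 0],
  ],
  grip=[35, 35, 35, 35, 35, 35, 35, 35, 35, 35],
)

```text
t: 26.7
eef_pos: [0.634, 0.1857, 0.0586]
tool_rot: [0.542, 3.094, 0.001]
force: [0.5, 0.7, -1.2]
gripper_width: 0.572
grip_force: 62.3
```

>>> carry_out(
  xyz=[
    [0, 0, 0],
    [0, 0, 0],
    [0, 0, 0],
    [0, 0, 0],
    [0, 0, -0.5],
    [0, 0, -1],
    [0, 0, -1],
    [0, 0, -1],
    [0, 0, -0.5],
    [0, 0, 0],
  ],
  angular=[
    [0, 0, 0],
    [0, 0, 0],
    [0, 0, 0],
    [0, 0, 0],
    [0, 0, 0],
    [0, 0, 0],
    [0, 0, 0],
    [0, 0, 0],
    [0, 0, 0],
    [0, 0, 0],
  ],
  grip=[35, 66, 66, 66, 66, 66, 66, 66, 66, 66],
)

```text
t: 27.95
eef_pos: [0.6344, 0.1857, 0.1795]
tool_rot: [0.541, 3.093, 0.002]
force: [-0.6, 0.2, -0.5]
gripper_width: 0.77
grip_force: 0.0
```

```bash
python3 - <<'E'
from h import *
to((.5845,-.202,.17),(.5845,-.202,.066))
E
```

```text
to (0.5845, -0.202, 0.17) units [ -2.83 -12.72   0.3 ]
to (0.5845, -0.202, 0.066) units [ 0.01 -0.01  3.47]
t 27.95 pos [0.6344 0.1857 0.1795] z [ 0.002  0.001 -1.   ] yaw y 70.1 w 0.77 gf 0.0 F [-0.6  0.2 -0.5]
```

>>> carry_out(
  xyz=[
    [-0.22, -1, 0],
    [-0.22, -1, 0],
    [-0.22, -1, 0],
    [-0.22, -1, 0],
    [-0.22, -1, 0],
    [-0.22, -1, 0],
    [-0.22, -1, 0],
    [-0.22, -1, 0],
    [-0.22, -1, 0],
    [-0.22, -1, 0],
  ],
  angular=[
    [0, 0, 0],
    [0, 0, 0],
    [0, 0, 0],
    [0, 0, 0],
    [0, 0, 0],
    [0, 0, 0],
    [0, 0, 0],
    [0, 0, 0],
    [0, 0, 0],
    [0, 0, 0],
  ],
  grip=[70, 70, 70, 70, 70, 70, 70, 70, 70, 70],
)

```text
t: 29.2
eef_pos: [0.593, -0.1198, 0.1769]
tool_rot: [-0.541, -3.092, 0.0]
force: [0.6, -0.6, 0.1]
gripper_width: 0.819
grip_force: 0.0
```

>>> carry_out(
  xyz=[
    [-0.22, -1, 0],
    [-0.22, -1, 0],
    [-0.2, -0.72, 0],
    [0, 0, 0.3],
    [0, 0, 0],
    [0, 0, 0],
    [0, 0, 0],
    [0, 0, 0],
    [0, 0, 0],
    [0, 0, 0],
  ],
  angular=[
    [0, 0, 0],
    [0, 0, 0],
    [0, 0, 0],
    [0, 0, 0],
    [0, 0, 0],
    [0, 0, 0],
    [0, 0, 0],
    [0, 0, 0],
    [0, 0, 0],
    [0, 0, 0],
  ],
  grip=[70, 70, 70, 70, 70, 70, 70, 70, 70, 70],
)

```text
t: 30.45
eef_pos: [0.5843, -0.2023, 0.1694]
tool_rot: [0.542, 3.094, 0.0]
force: [-0.0, 0.6, 0.3]
gripper_width: 0.824
grip_force: 0.0
```

```bash
python3 - <<'E'
from h import *
to((.5845,-.202,.066))
d=get_image('side');cv2.imwrite('pics/s4.png',cv2.resize(d['image'][120:420,220:500],None,fx=1.8,fy=1.8))
E
```

```text
to (0.5845, -0.202, 0.066) units [-0.    0.01  3.45]
t 30.45 pos [ 0.5843 -0.2023  0.1694] z [ 0.  0. -1.] yaw y 70.1 w 0.824 gf 0.0 F [-0.   0.6  0.3]
```

View pics/s4.png

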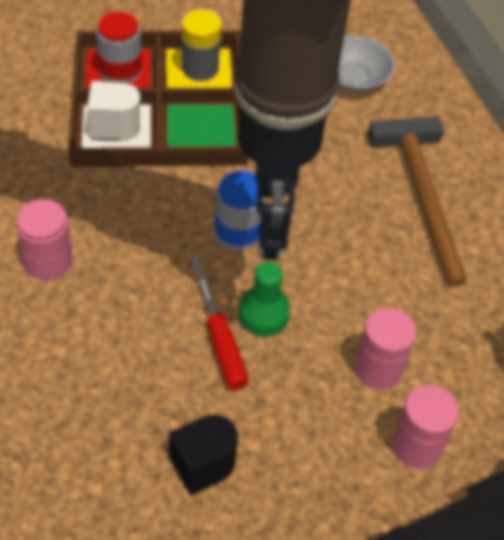

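Red tin, jar and heel are upright on their pads (crop (119,45), (201,45), (112,110)), and the jaws are over the beater knob (268,270).

>>> carry_out(
  xyz=[
    [0, 0, 0.7],
    [0, 0, 0.8],
    [0, 0, 0.8],
    [0, 0, 0.7],
    [0, 0, 0.4],
    [0, 0, 0],
    [0, 0, 0],
    [0, 0, 0],
    [0, 0, 0],
    [0, 0, 0],
  ],
  angular=[
    [0, 0, 0],
    [0, 0, 0],
    [0, 0, 0],
    [0, 0, 0],
    [0, 0, 0],
    [0, 0, 0],
    [0, 0, 0],
    [0, 0, 0],
    [0, 0, 0],
    [0, 0, 0],
  ],
  grip=[70, 70, 70, 70, 70, 70, 15, 15, 15, 15],
)

```text
t: 31.75
eef_pos: [0.5848, -0.2027, 0.0683]
tool_rot: [0.542, 3.093, -0.0]
force: [-1.4, 0.8, 6.3]
gripper_width: 0.332
grip_force: 59.4
```

>>> carry_out(
  xyz=[
    [0, 0, 0],
    [0, 0, 0],
    [0, 0, 0],
    [0, 0, -0.5],
    [0, 0, -1],
    [0, 0, -1],
    [0, 0, -1],
    [0, 0, -0.5],
    [0, 0, 0],
    [0, 0, 0],
  ],
  angular=[
    [0, 0, 0],
    [0, 0, 0],
    [0, 0, 0],
    [0, 0, 0],
    [0, 0, 0],
    [0, 0, 0],
    [0, 0, 0],
    [0, 0, 0],
    [0, 0, 0],
    [0, 0, 0],
  ],
  grip=[15, 15, 15, 15, 15, 15, 15, 15, 15, 15],
)

```text
t: 33.0
eef_pos: [0.5836, -0.2019, 0.1862]
tool_rot: [-0.541, -3.093, -0.0]
force: [-0.5, 0.4, -2.5]
gripper_width: 0.336
grip_force: 59.9
```

```bash
python3 - <<'E'
from h import *
to((.6055,.0816,.185),(.6055,.0816,.076))
E
```

```text
to (0.6055, 0.0816, 0.185) units [2.52 9.13 0.04]
to (0.6055, 0.0816, 0.076) units [-0.01  0.    3.63]
t 33.0 pos [ 0.5836 -0.2019  0.1862] z [-0.002  0.001 -1.   ] yaw y 70.2 w 0.336 gf 59.9 F [-0.5  0.4 -2.5]
```

>>> carry_out(
  xyz=[
    [0.25, 0.9, 0],
    [0.25, 0.9, 0],
    [0.25, 0.9, 0],
    [0.25, 0.9, 0],
    [0.25, 0.9, 0],
    [0.25, 0.9, 0],
    [0.25, 0.9, 0],
    [0.25, 0.9, 0],
    [0.25, 0.9, 0],
    [0.25, 0.9, 0],
  ],
  angular=[
    [0, 0, 0],
    [0, 0, 0],
    [0, 0, 0],
    [0, 0, 0],
    [0, 0, 0],
    [0, 0, 0],
    [0, 0, 0],
    [0, 0, 0],
    [0, 0, 0],
    [0, 0, 0],
  ],
  grip=[15, 15, 15, 15, 15, 15, 15, 15, 15, 15],
)

```text
t: 34.25
eef_pos: [0.6047, 0.078, 0.1858]
tool_rot: [-0.541, -3.092, 0.002]
force: [1.2, 0.8, -3.4]
gripper_width: 0.331
grip_force: 59.9
```

>>> carry_out(
  xyz=[
    [0.02, 0.13, 0],
    [0, 0, 0],
    [0, 0, 0.8],
    [0, 0, 0.8],
    [0, 0, 0.8],
    [0, 0, 0.6],
    [0, 0, 0.3],
    [0, 0, 0],
    [0, 0, 0],
    [0, 0, 0],
  ],
  angular=[
    [0, 0, 0],
    [0, 0, 0],
    [0, 0, 0],
    [0, 0, 0],
    [0, 0, 0],
    [0, 0, 0],
    [0, 0, 0],
    [0, 0, 0],
    [0, 0, 0],
    [0, 0, 0],
  ],
  grip=[15, 15, 15, 15, 15, 15, 15, 15, 15, 15],
)

```text
t: 35.5
eef_pos: [0.6067, 0.0811, 0.0891]
tool_rot: [0.541, 3.093, 0.001]
force: [0.4, -0.0, -1.9]
gripper_width: 0.334
grip_force: 59.9
```

```bash
python3 - <<'E'
from h import *
to((.6055,.0816,.077))
E
```

```text
to (0.6055, 0.0816, 0.077) units [0.05 0.   0.4 ]
t 35.5 pos [0.6067 0.0811 0.0891] z [ 0.001  0.    -1.   ] yaw y 70.1 w 0.334 gf 59.9 F [ 0.4 -0.  -1.9]
```

Lower it, release, lift, and then move clear toward the robot.

>>> carry_out(
  xyz=[
    [0.05, 0, 0.2],
    [0, 0, 0.2],
    [0, 0, 0.02],
    [0, 0, 0],
    [0, 0, 0],
    [0, 0, 0],
    [0, 0, 0],
    [0, 0, -0.5],
    [0, 0, -1],
    [0, 0, -1],
  ],
  angular=[
    [0, 0, 0],
    [0, 0, 0],
    [0, 0, 0],
    [0, 0, 0],
    [0, 0, 0],
    [0, 0, 0],
    [0, 0, 0],
    [0, 0, 0],
    [0, 0, 0],
    [0, 0, 0],
  ],
  grip=[15, 15, 15, 15, 50, 50, 50, 50, 50, 50],
)

```text
t: 36.75
eef_pos: [0.6049, 0.0813, 0.1525]
tool_rot: [0.542, 3.094, 0.0]
force: [-0.2, 0.1, -0.1]
gripper_width: 0.585
grip_force: 0.0
```

>>> carry_out(
  xyz=[
    [0, 0, -1],
    [0, 0, -1],
    [0, 0, -1],
    [0.3, 1, 0],
    [0.3, 1, 0],
    [0.3, 1, 0],
    [0.3, 1, 0],
    [0.3, 1, 0],
    [0.3, 1, 0],
    [0.3, 1, 0],
  ],
  angular=[
    [0, 0, 0],
    [0, 0, 0],
    [0, 0, 0],
    [0, 0, 0],
    [0, 0, 0],
    [0, 0, 0],
    [0, 0, 0],
    [0, 0, 0],
    [0, 0, 0],
    [0, 0, 0],
  ],
  grip=[50, 50, 50, 50, 50, 50, 50, 50, 50, 50],
)

```text
t: 38.0
eef_pos: [0.617, 0.3013, 0.2419]
tool_rot: [0.542, 3.094, 0.001]
force: [-0.1, -0.9, -1.0]
gripper_width: 0.588
grip_force: 0.0
```

>>> carry_out(
  xyz=[
    [0.3, 1, 0],
    [0.3, 1, 0],
    [0.3, 1, 0],
    [0.3, 1, 0],
    [0.3, 1, 0],
    [0.3, 1, 0],
    [0, 0, 0],
    [0, 0, 0],
    [0, 0, 0],
    [0, 0, 0],
  ],
  angular=[
    [0, 0, 0],
    [0, 0, 0],
    [0, 0, 0],
    [0, 0, 0],
    [0, 0, 0],
    [0, 0, 0],
    [0, 0, 0],
    [0, 0, 0],
    [0, 0, 0],
    [0, 0, 0],
  ],
  grip=[50, 50, 50, 50, 50, 50, 50, 50, 50, 50],
)

```text
t: 39.25
eef_pos: [0.6276, 0.4871, 0.2413]
tool_rot: [0.544, 3.094, 0.0]
force: [0.5, 0.6, -0.3]
gripper_width: 0.585
grip_force: 0.0
```

```bash
python3 - <<'E'
from h import *
s=get_image('side');d=get_image('top')
for n,dd,b in(('t5',d,(150,150,360,300)),('s5',s,(240,100,380,270))):
    cv2.imwrite(f'pics/{n}.png',cv2.resize(dd['image'][b[1]:b[3],b[0]:b[2]],None,fx=3,fy=3))
# expected lid outlines vs seen: project object centres at their top heights
P={'red':(.5317,.2122,.086),'yellow':(.6338,.1836,.088),'green':(.6055,.0816,.093),'white':(.5034,.1102,.063)}
for k,p in P.items(): print(k,proj(d,p)[0].round(1),proj(s,p)[0].round(1))
to()
E
```

```text
red [184.8 234.4] [283.2 132.2]
yellow [200.9 181.4] [330.  131.4]
green [253.8 195. ] [331.5 162. ]
white [240.5 250.3] [282.5 172.3]
t 39.35 pos [0.6274 0.4875 0.241 ] z [ 0.  0. -1.] yaw y 70.1 w 0.582 gf 0.0 F [-0.6 -0.4 -0.8]
```

View pics/t5.png

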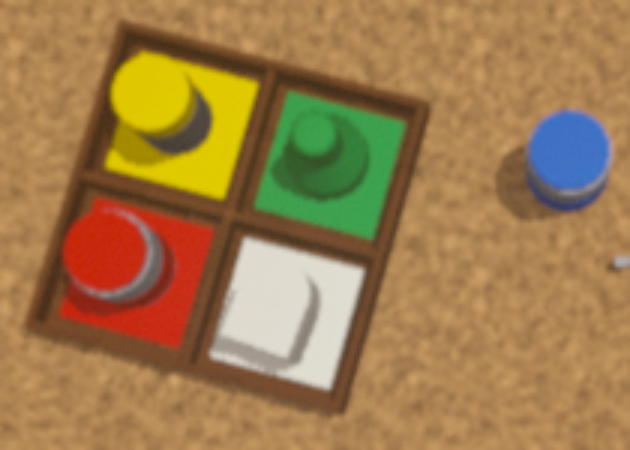

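View pics/s5.png

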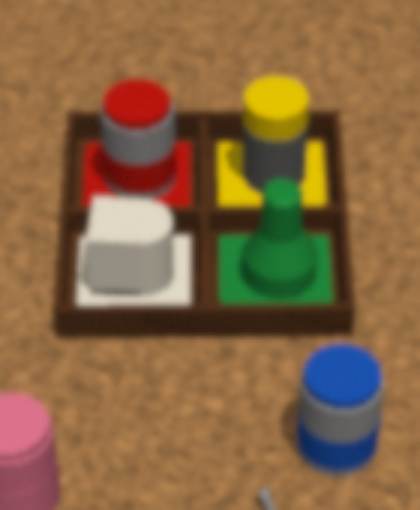

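The projected tops match the seen ones: red (185,233), yellow (201,181) and green (255,195) within about 1.5 px. The heel is within about 6 mm. All four are upright, so I hand the job in.

```bash
python3 -c "
from bench import *
print(sign_off())"
```

```text
the job is handed in; nothing more can be done
None
```

I stood the red tin, white heel, rivet jar and beater upright on their own pads, left the look-alikes untouched, and handed the job in at about 39 s; the hand-in gave no verdict.

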